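# Change the cuvette carousel in the photometer and shut its sliding cover

## Robot

A 6-joint arm with a two-finger parallel gripper is mounted at the origin on the work surface. World frame = base frame: x ahead of the robot, y to its left, z up, the work surface at z = 0. Lengths are in m, angles in degrees, forces in N, time in s.
With the tool pointing down it reaches from about 0.25 to 0.725 m from the base axis. Payload 9.7 kg.
Tool frame: the origin (TCP) lies between the finger pads; the fingertips stand bot.tcp_to_tips ahead of it and the grasp point (between the pads) lies 2 mm behind it (bot.tcp_to_tips is the distance from the TCP to the fingertips, in m); z points along the fingers, y is the line along which they close (so a half turn about z gives the same grasp; the last joint's range is limited). The gripper opens to 85 mm and grips with 20 to 120 N. Pads are 22 mm wide; open, the fingers measure 114 mm over their backs; the gripper's body (76 mm by 85 mm) begins 54 mm behind the grasp point. The pads swing forward as they close: fully open they stand 13 mm farther back than shut.
Start: joints at [66.578, 4.979, 10.078, 95.1, 0, 90], TCP at [0.219, 0.505, 0.248] pointing down, gripper open.
Joint ranges: [-179.16, 179.16], [-48.56, 103.87], [-65.8, 70.77], [-126.05, 130.52], [-82.76, 87.17], [-180, 180]. Speed limits (degrees/s): [127.2, 127.2, 147.25, 180, 180, 180].

## Interface

Orientations are given as [roll, pitch, yaw] about the fixed x, y, z axes, in that order (R = Rz(yaw) Ry(pitch) Rx(roll)).
In Python, from workcell import sensors, camera, camera_params, bot gives the robot as it stands.
- The arm moves only by the tool apply_moves, never from a script. Its argument "motion" is a list of rows, each an object with "jaw": the opening, from -1 (shut) to 1 (fully open); "xyz": the shift along the tool's x, y, z in mm, a list of three; "twist": the turn about the tool's z in rad. A call has 1 to 5 rows; each row is the pose to reach, as a shift and turn from the pose commanded when the call began, along the tool's axes at that moment; what a row does not reach only later rows make up. A row lasts 1/8 s, in which the tool goes at most 62.5 mm and 10.7 degrees, less where a joint would pass 70% of its speed; a pose out of reach is approached as far as the arm can. A call with a gripper value outside its range is refused whole. The fingers move at their own pace and stop on an object; "grip_force" is the grip in N (left out, the last holds). Time passes only in rows, so rows that repeat a pose let the fingers close. It gives the time, the measured TCP pose, the force, the opening and the grip force at its end, in the units of the state.
- sensors.get_obs(): the state, without advancing time (a new reading comes with each control period).
- camera(name): name is "scene" or "top"; returns (picture, depth): 384x512x3 uint8, red, green, blue; 384x512 float32, m along the optical axis (not along the pixel's ray), 0 where there is no reading.
- camera_params(name): a dict with "mtx" (3x3 intrinsics, pixels), "rvec" (rotation vector, rad) and "tvec" (3), from world to camera coordinates, as OpenCV has them. Camera axes: x right, y down, z forward; pixel columns grow to the right and rows downward; lengths in m; the calibration is good to about 2 mm. A picture is of the moment at which its call begins. camera_params takes no time and is no camera call.
- bot.job_done(): hands the job in; it is judged then, once.
The state is a dict: "time": time; "q": joint angles; "qd": joint speeds; "joint_efforts": joint torques, N m; "ee_pos": TCP position; "tcp_rot": TCP orientation; "wrist_force": force on the tool from outside, world axes, zero at the start; "torque": the same for the moment, N m; "opening": finger opening in m; "grasp_force": force on a finger pad.
Only numpy, scipy, OpenCV 4.12 (cv2) and the standard library are available. Lean on these libraries where they do the work, as an engineer would, in place of code of your own. Each camera call takes 0.05 s, during which the arm holds its last target. There are 200 camera calls.

## Task

Slide the photometer's cover open, take out the used orange cuvette carousel and stand it gently in the white tray. Then gently lower the blue carousel over the drive spindle until it sits fully down, and slide the cover fully shut against its front stop, because stray light spoils the reading. Keep both carousels upright all the time, for their cuvettes are full, and do not shift or knock over the other things on the bench.

Things in the scene. Friction and masses are not known exactly. Their poses are not given: they have to be found in the camera images.
- photometer: White bench photometer, fixed. Origin on the bench, +x to its back, +y to its left. Spans x +-210, y -185 to +95 mm. Flat deck 144 mm above the bench; sample compartment in it 140 x 140 mm, centred at x -100, y 0. Rails beside the cover (y +-84) reach 158 mm. Behind x +138 the lamp housing rises to 200 mm; at the right (y below -95) a sloped display rises to 220 mm between x +60 and +138.
- spindle_seat (a point): Point on the axis of the upright steel drive spindle in the compartment, on the drive disc 40 mm above the bench, where a carousel's underside rests when fully down (photometer frame -100, 0, 40 mm; same axes). The spindle is 17 mm in diameter and stands 50 mm above this point; its top 10 mm are a cone.
- cover (a joint): Opening of the flat grey cover (155 x 155 x 6 mm, underside 146 mm above the bench) sliding along the photometer's x over the compartment: 0 m = fully shut on the front stop, 0.150 = fully open on the rear stop. Slides with 2 to 3 N, stays where left; starts shut or partly open. Fully open, its front edge is 73 mm and its grip bar 95 mm behind the spindle axis.
- cover_grip (a point): Middle of the top edge of the black upright grip bar on the cover, 178 mm above the bench; it moves with the cover. The bar is 14 mm thick along the slide direction, 80 mm long across it and stands 26 mm above the cover, near its front edge.
- orange_carousel: Used carousel, orange, at first on the spindle under the cover: round rack 110 mm in diameter with eight cuvettes, caps up to 50 mm above its underside, and a central upright round hub tube, 32 mm outer diameter, 20 mm bore right through, 98 mm high. Grip it by the hub above the caps. Origin: centre of its underside; z up the hub. 0.2 to 0.4 kg.
- blue_carousel: Fresh carousel, blue, of the same shape and sizes, standing on the bench to one side of the photometer. Origin: centre of its underside. 0.2 to 0.4 kg.
- tray: White tray, fixed on the bench to the other side of the photometer: 160 x 160 mm outside, 22 mm high, walls and floor 4 mm thick. Origin: centre of its underside.
- wash_bottle: Milky wash bottle with orange cap, 66 mm in diameter, 200 mm high, standing close beyond the blue carousel or the tray. Origin: centre of its underside. Leave alone.
- amber_bottle: Brown bottle with white cap, 66 mm in diameter, 160 mm high, standing close beyond the other of the two. Origin: centre of its underside. Leave alone.
- well_plate: White 24-well plate lying on the bench, 128 x 86 x 22 mm. Origin: centre of its underside. Leave alone.
- tip_box: Pipette tip box with green lid, 122 x 86 x 66 mm. Origin: centre of its underside. Leave alone.
- tube_rack: Yellow tube rack with capped tubes, 200 x 75 x 78 mm. Origin: centre of its underside. Leave alone.
- cap_a: White bottle cap lying on the bench, 38 mm in diameter, 18 mm high. Leave alone.
- cap_b: Another such white bottle cap. Leave alone.
There are look-alikes about, which are no part of the job. There is more than one size of the blue_carousel; the job needs the middle-sized.

How it is judged (in metres and radians):
On the way, in this order (a step that is already met when the one before it is completed fails the run):
1. the orange carousel stands upright in the white tray, let go (horizontal distance between orange_carousel and tray below 0.04 m and z of orange_carousel in the frame of tray below 0.009 m and angle between orange_carousel's own z axis and vertical below 0.08 rad and contact force between the fingers and orange_carousel below 0.1 N), for 0.2 s.
2. the blue carousel sits fully down over the spindle, let go (horizontal distance between blue_carousel and spindle_seat below 0.004 m and z of blue_carousel in the frame of spindle_seat below 0.004 m and angle between blue_carousel's own z axis and vertical below 0.06 rad and contact force between the fingers and blue_carousel below 0.1 N), for 0.2 s.
At the end, for the whole second after the job is handed in: The cover is shut to within 4 mm of its front stop; the blue carousel is under it, upright and fully down on the drive disc round the spindle (within 4 mm in height and sideways); the orange carousel stands flat on the floor of the white tray, within 40 mm of its centre; both at rest (value of joint cover below 0.004 m and horizontal distance between blue_carousel and spindle_seat below 0.004 m and z of blue_carousel in the frame of spindle_seat below 0.004 m and angle between blue_carousel's own z axis and vertical below 0.06 rad and linear speed of each of blue_carousel, orange_carousel below 0.02 m/s and horizontal distance between orange_carousel and tray below 0.04 m and z of orange_carousel in the frame of tray below 0.009 m and angle between orange_carousel's own z axis and vertical below 0.08 rad); the robot touches nothing.
It fails at once if a carousel is tipped more than 23 degrees (angle between any of orange_carousel, blue_carousel's own z axis and vertical above 0.4 rad).
It fails at once if a carousel is dropped: it comes down on the tray's floor or the drive disc faster than 0.45 m/s (a fall of about 10 mm) ((horizontal distance between orange_carousel and tray below 0.06 m and z of orange_carousel in the frame of tray below 0.02 m and linear speed of orange_carousel above 0.45 m/s) or (horizontal distance between blue_carousel and spindle_seat below 0.02 m and z of blue_carousel in the frame of spindle_seat below 0.015 m and linear speed of blue_carousel above 0.45 m/s)).
It fails at once if a bystander is pushed more than 25 mm or knocked over (distance of any of wash_bottle, amber_bottle, well_plate, tip_box, tube_rack, cap_a, cap_b from where it was at the start of the episode above 0.025 m or angle between any of wash_bottle, amber_bottle's own z axis and vertical above 0.5 rad).
It also fails if it takes over 72 s, if anything falls off the work surface, if the arm or the gripper's body presses on something with over 40 N, if the wrist force passes 120 N, or if a joint passes its speed limit or range.

## Working session

There is one attempt and no reset: what is moved stays moved. The work goes in short steps, Python scripts to look and compute and a tool call to move; the robot and the scene stay as the last step left them, time stands still between calls to the robot, and variables do not carry over. Pictures are saved under pics/ and viewed, at most 10 in all, crops included, and the job is handed in when it is done.

Besides the shell and the picture viewer there is one more tool, called after "Request:" as a command line: name --argument value ..., lists and objects as JSON in quotes. apply_moves: Moves the arm, as the interface text tells. Its arguments: {"type":"object","properties":{"motion":{"type":"array","items":{"type":"object","properties":{"jaw":{"type":"number"},"xyz":{"type":"array","items":{"type":"number"}},"twist":{"type":"number"}}}},"grip_force":{"type":"number"}},"required":["motion"]}

```bash
mkdir -p pics; cat > h.py <<'E'
import numpy as np, cv2
from workcell import sensors, camera, camera_params, bot
def cam(n):
    im,d=camera(n); p=camera_params(n); K=np.array(p['mtx'],float); R=cv2.Rodrigues(np.array(p['rvec'],float))[0]; t=np.array(p['tvec'],float).ravel()
    return im,d,K,R,t
def cloud(d,K,R,t):
    v,u=np.mgrid[:d.shape[0],:d.shape[1]]
    P=np.stack([(u-K[0,2])/K[0,0]*d,(v-K[1,2])/K[1,1]*d,d],-1)
    return (P-t)@R   # world
def save(n,im): cv2.imwrite('pics/'+n,cv2.cvtColor(im,cv2.COLOR_RGB2BGR))
E
python3 - <<'E'
from h import *
for n in('top','scene'):
    im,d,K,R,t=cam(n); save(n+'0.png',im); np.savez(n+'0.npz',im=im,d=d,K=K,R=R,t=t); print(n,K[0,0],-R.T@t,R[2],(d>0).mean())
print(bot.tcp_to_tips,sensors.get_obs())
E
```

```text
top 485.6641677320742 [0.15664709 0.04978012 1.61917927] [ 0.21541202 -0.00224334 -0.97652067] 0.9960174560546875
scene 391.5911073151332 [ 1.40389458 -0.13977814  0.83590769] [-0.77355145  0.15173873 -0.61529953] 0.9958038330078125
0.017 {'time': 0.1, 'q': array([6.65783085e+01, 5.00690080e+00, 1.00386951e+01, 9.50987207e+01,
       2.67114326e-03, 8.99999435e+01]), 'qd': array([ 0.03681991, -0.03815993,  0.09599428,  0.01946697,  0.14283216,
        0.02113118]), 'joint_efforts': array([-2.07289063e-04, -5.21560872e+01,  4.65653229e+01,  1.59549754e-02,
        1.61492034e-05, -9.93381633e-06]), 'ee_pos': array([0.21853833, 0.50451962, 0.24766133]), 'tcp_rot': array([-1.79933074e+02, -2.67120741e-03,  1.56578362e+02]), 'wrist_force': array([ 0.17965668, -0.27932266, -0.14020087]), 'torque': array([-0.065136  , -0.03623858,  0.03382305]), 'grasp_force': 0.0, 'opening': 0.08520754226595981}
```

View pics/top0.png

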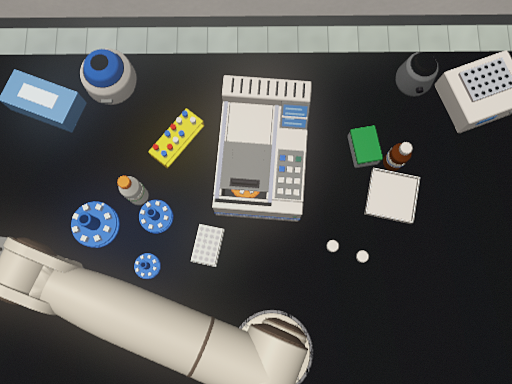

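View pics/scene0.png

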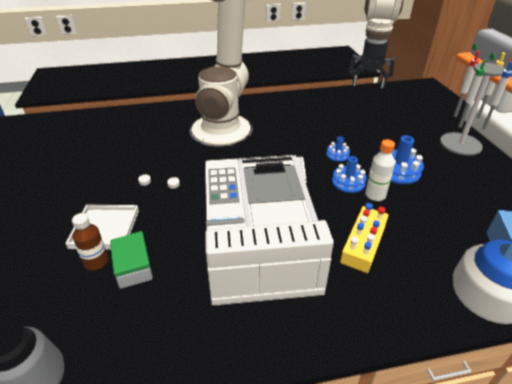

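```bash
python3 - <<'E'
from h import *
z=np.load('top0.npz'); im,d,K,R,t=[z[k] for k in('im','d','K','R','t')]
P=cloud(d,K,R,t); hsv=cv2.cvtColor(im,cv2.COLOR_RGB2HSV)
v,u=np.mgrid[:384,:512]
print('bench z',np.median(P[280:300,400:480,2]))
def circ(m,name):
    n,l,s,c=cv2.connectedComponentsWithStats(m.astype(np.uint8))
    for i in range(1,n):
        if s[i,4]>60:
            q=P[l==i]; 
            print(name,'px',c[i].round(),'area',s[i,4],'zmax',np.percentile(q[:,2],98).round(3),'xy',np.median(q[:,:2],0).round(3),'ext',(np.percentile(q[:,:2],98,0)-np.percentile(q[:,:2],2,0)).round(3))
blue=(hsv[...,0]>95)&(hsv[...,0]<125)&(hsv[...,1]>130)&(hsv[...,2]>60)
circ(blue&(v>170),'blue')
circ((hsv[...,0]<18)&(hsv[...,1]>120)&(hsv[...,2]>90),'orange')
# photometer
reg=(u>205)&(u<320)&(v>70)&(v<225)
zz=P[...,2]
for lo,hi in((.138,.149),(.149,.155),(.155,.163),(.17,.182),(.193,.205)):
    m=reg&(zz>lo)&(zz<hi); q=P[m]; 
    r=cv2.minAreaRect((q[:,:2]*1000).astype(np.float32)); print(lo,m.sum(),r)
# tray
m=(u>355)&(u<430)&(v>160)&(v<230)&(hsv[...,1]<60)&(hsv[...,2]>120)
m=cv2.morphologyEx(m.astype(np.uint8),cv2.MORPH_OPEN,np.ones((3,3)))>0
q=P[m];print('tray',cv2.minAreaRect((q[:,:2]*1000).astype(np.float32)),np.percentile(q[:,2],[5,50,95]))
big=cv2.resize(im[170:290,60:180],None,fx=4,fy=4,interpolation=2);ph=cv2.resize(im[65:230,195:325],None,fx=3.4,fy=3.4,interpolation=2)
c=np.zeros((561,480+442,3),np.uint8);c[:480,:480]=big;c[:561,480:]=ph[:561]
save('crop1.png',cv2.resize(c,(800,487)))
E
```

```text
bench z 0.0012186916118777924
blue px [156. 217.] area 711 zmax 0.101 xy [0.431 0.375] ext [0.104 0.102]
blue px [ 96. 225.] area 1378 zmax 0.137 xy [0.403 0.566] ext [0.14  0.138]
blue px [147. 266.] area 394 zmax 0.076 xy [0.271 0.398] ext [0.079 0.078]
orange px [397. 153.] area 124 zmax 0.133 xy [ 0.615 -0.409] ext [0.049 0.034]
orange px [124. 182.] area 72 zmax 0.204 xy [0.509 0.441] ext [0.073 0.095]
orange px [245. 194.] area 116 zmax 0.143 xy [0.501 0.078] ext [0.04  0.085]
0.138 4466 ((604.769287109375, 29.379989624023438), (280.1517639160156, 352.9851379394531), 85.05810546875)
0.149 2403 ((605.1513671875, 29.169830322265625), (276.9856262207031, 350.87152099609375), 85.10128021240234)
0.155 1492 ((614.6759033203125, 29.083938598632812), (274.36688232421875, 335.8954772949219), 85.4278564453125)
0.17 348 ((642.9876708984375, 25.304786682128906), (273.46673583984375, 275.7043762207031), 85.57179260253906)
0.193 1835 ((790.785888671875, 13.225433349609375), (279.70184326171875, 118.75144958496094), 83.96641540527344)
tray ((333.1077880859375, -258.3180236816406), (214.766357421875, 676.8507690429688), 47.40593338012695) [-0.00078198  0.00584037  0.02250476]
```

View pics/crop1.png

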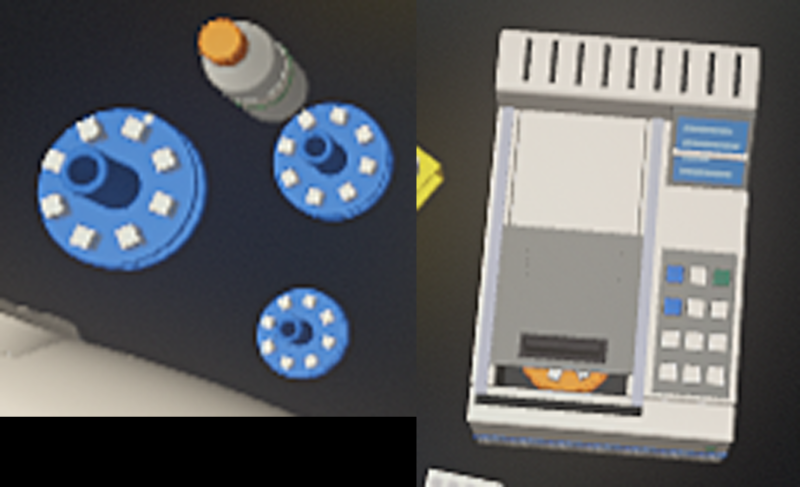

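```bash
python3 - <<'E'
from h import *
z=np.load('top0.npz'); im,d,K,R,t=[z[k] for k in('im','d','K','R','t')]
P=cloud(d,K,R,t); hsv=cv2.cvtColor(im,cv2.COLOR_RGB2HSV)
v,u=np.mgrid[:384,:512]; X,Y,Z=P[...,0],P[...,1],P[...,2]
m=(u>355)&(u<430)&(v>165)&(v<230)&(hsv[...,1]<70)&(hsv[...,2]>110)
n,l,s,c=cv2.connectedComponentsWithStats(m.astype(np.uint8));i=1+np.argmax(s[1:,4])
q=P[l==i];print('tray',s[i],cv2.minAreaRect((q[:,:2]*1000).astype(np.float32)))
yaw=np.radians(-4.95);c_,s_=np.cos(yaw),np.sin(yaw);O=np.array([.6446,.0710])
D=P[...,:2]-O; A=D[...,0]*c_+D[...,1]*s_; B=-D[...,0]*s_+D[...,1]*c_
reg=(u>205)&(u<320)&(v>70)&(v<225)
m=reg&(Z>.138)&(Z<.15); print('deck A,B',np.percentile(A[m],[.5,99.5]),np.percentile(B[m],[.3,99.7]))
m=reg&(Z>.19)&(Z<.21)&(B>-90);print('lamp',np.percentile(A[m],[1,99]),np.percentile(B[m],[99.]))
m=reg&(Z>.154)&(Z<.163)&(A<.05)&(A>-.15); b=B[m]; print('rails',[ (np.median(b[k]),k.sum()) for k in (b>.06,(b<-.06)&(b>-.1))])
m=reg&(Z>.165)&(Z<.185)&(abs(B)<.06)&(A<.05); print('bar',np.percentile(A[m],[2,50,98]),np.percentile(B[m],[2,98]),np.median(Z[m]),m.sum())
g=reg&(abs(Z-.152)<.004)&(abs(B)<.06)&(hsv[...,2]<170);print('cover front',np.percentile(A[g],[1,5,99]))
for nm,(a,b,cc,dd),zl,zh in(('wash',(110,165,150,205),.15,.23),('amber',(380,170-40,415,170),.10,.2),('blueMhub',(130,190,175,240),.07,.115)):
    m=(u>a)&(u<cc)&(v>b)&(v<dd)&(Z>zl)&(Z<zh); q=P[m];print(nm,m.sum(),q[:,:2].mean(0).round(3),q.min(0).round(3),q.max(0).round(3))
# blue rack disc outline z about? 
m=(u>130)&(u<180)&(v>190)&(v<240)&(Z>.01)&(Z<.06);q=P[m];print('disc',np.percentile(q,[1,99],0).round(4),cv2.minEnclosingCircle((q[:,:2]*1000).astype(np.float32)))
E
```

```text
tray [ 364  168   56   55 2319] ((332.37225341796875, -259.1180725097656), (216.9398956298828, 676.8507690429688), 47.40593338012695)
deck A,B [-0.21139759  0.13821365] [-0.18418319  0.09433817]
lamp [0.09484944 0.20609051] [0.09059898]
rails [(np.float64(0.07813628564149445), np.int64(303)), (np.float64(-0.07879471924463528), np.int64(298))]
bar [-0.13569362 -0.12909708 -0.12129089] [-0.03745095  0.03776142] 0.17725592611108573 135
cover front [-0.19303287 -0.18719453  0.13700106]
wash 234 [0.51  0.442] [0.486 0.422 0.15 ] [0.537 0.47  0.209]
amber 354 [ 0.619 -0.419] [ 0.593 -0.459  0.1  ] [ 0.656 -0.393  0.169]
blueMhub 140 [0.46 0.4 ] [0.421 0.366 0.071] [0.51  0.452 0.114]
disc [[0.3845 0.3282 0.0106]
 [0.5109 0.4519 0.0568]] ((440.9496154785156, 380.13348388671875), 93.8850326538086)
```

```bash
cat > blue.py <<'E'
from h import *
def ring(im,P,d,c0,r,zt,col):
    """hub top centre near c0: pixels with z near zt"""
    D=np.hypot(P[...,0]-c0[0],P[...,1]-c0[1]); m=(d>0)&(D<r)&(abs(P[...,2]-zt)<.008)
    q=P[m][:,:2].astype(np.float32)*1000; (c,rad)=cv2.minEnclosingCircle(q); return m.sum(),np.array(c).round(1),round(rad,1),q.mean(0).round(1),np.median(P[m][:,2]).round(4)
E
python3 - <<'E'
from blue import *
for n in('top','scene'):
    z=np.load(n+'0.npz'); im,d,K,R,t=[z[k] for k in('im','d','K','R','t')]
    P=cloud(d,K,R,t); hsv=cv2.cvtColor(im,cv2.COLOR_RGB2HSV)
    X,Y,Z=P[...,0],P[...,1],P[...,2]
    print(n,'hub',ring(im,P,d,(.43,.375),.035,.098,0))
    # disc side/top by blue mask, robust
    m=(np.hypot(X-.43,Y-.375)<.065)&(d>0)&(Z>.012)&(Z<.056);q=P[m];print('disc',np.percentile(q,[1,99],0).round(4).tolist(),np.histogram(q[:,2],bins=9)[0],cv2.minEnclosingCircle((q[:,:2]*1000).astype(np.float32)))
    m=(d>0)&(abs(X-.51)<.12)&(abs(Y+.395)<.12)&(Z>.003)&(Z<.03)&(hsv[...,1]<70)&(hsv[...,2]>100)
    nn,l,s,c=cv2.connectedComponentsWithStats(m.astype(np.uint8));i=1+np.argmax(s[1:,4]);q=P[l==i]
    print('tray',s[i],cv2.minAreaRect((q[:,:2]*1000).astype(np.float32)),np.percentile(q[:,2],[5,95]))
    for nm,c0 in(('wash',(.51,.442)),('amber',(.619,-.419))):
        m=(d>0)&(np.hypot(X-c0[0],Y-c0[1])<.06)&(Z>.13)&(Z<.23); q=P[m];print(nm,m.sum(),q.mean(0).round(3),q.min(0).round(3),q.max(0).round(3))
E
```

```text
top hub (np.int64(52), array([437.9, 381.6]), 15.6, array([437.7, 380.9], dtype=float32), np.float64(0.0983))
disc [[0.3871, 0.3303, 0.0198], [0.4896, 0.4338, 0.0546]] [  7   5  62 251 214  52  32  64  53] ((436.8629455566406, 384.08538818359375), 57.453128814697266)
tray [ 365  167   55   56 1787] ((506.3241882324219, -417.9156494140625), (168.6619415283203, 167.66244506835938), 77.52540588378906) [0.00335416 0.02399844]
wash 375 [0.507 0.439 0.168] [0.481 0.413 0.131] [0.544 0.478 0.209]
amber 150 [ 0.623 -0.424  0.156] [ 0.608 -0.444  0.13 ] [ 0.644 -0.407  0.169]
scene hub (np.int64(49), array([439.8, 379.9]), 17.6, array([441.7, 378.7], dtype=float32), np.float64(0.0955))
disc [[0.3933, 0.3281, 0.0159], [0.491, 0.426, 0.0525]] [ 10   2  45 214  50  55  48  78  21] ((440.21893310546875, 379.1333312988281), 55.8451042175293)
tray [  82  205   56   44 1062] ((472.98931884765625, -387.802001953125), (204.94729614257812, 142.15719604492188), 28.561864852905273) [0.00323153 0.02146039]
wash 431 [0.525 0.437 0.163] [0.493 0.411 0.13 ] [0.549 0.474 0.2  ]
amber 246 [ 0.633 -0.426  0.152] [ 0.608 -0.448  0.13 ] [ 0.647 -0.409  0.162]
```

```bash
cat >> h.py <<'E'
def go(x,y,z,yaw=None):
    o=sensors.get_obs(); p=o['ee_pos']; Y=np.radians(o['tcp_rot'][2]); d=np.array([x,y,z])-p
    tw=0 if yaw is None else (-(np.radians(yaw)-Y)+np.pi)%(2*np.pi)-np.pi
    print('shift',np.round(1000*np.array([d[0]*np.cos(Y)+d[1]*np.sin(Y),d[0]*np.sin(Y)-d[1]*np.cos(Y),-d[2]]),1),'twist',round(tw,3),'| at',p.round(4),o['tcp_rot'].round(2),'F',o['wrist_force'].round(1),'op',round(o['opening'],4),'t',o['time'],'q6',o['q'][5].round(0))
E
```

Request:
apply_moves --motion '[{"xyz":[-221,-135,0],"twist":0.63,"jaw":0.2},{"xyz":[-221,-135,0],"twist":0.63,"jaw":0.2},{"xyz":[-221,-135,0],"twist":0.63,"jaw":0.2},{"xyz":[-221,-135,0],"twist":0.63,"jaw":0.2},{"xyz":[-221,-135,0],"twist":0.63,"jaw":0.2}]'

```text
time: 0.72
ee_pos: [0.3693, 0.2902, 0.2482]
tcp_rot: [-180.0, 0.0, 120.2]
wrist_force: [0.1, -0.1, -1.1]
opening: 0.0512
grasp_force: 0.0
```

```bash
python3 -c "
from h import *
go(.5166,.0821,.215,85)"
```

```text
shift [-253.9   22.8   33.2] twist 0.614 | at [0.3693 0.2902 0.2482] [-1.7999e+02  3.0000e-02  1.2018e+02] F [ 0.1 -0.1 -1.1] op 0.0512 t 0.725 q6 98.0
```

Request:
apply_moves --motion '[{"xyz":[-254,23,20],"twist":0.614,"jaw":0.2},{"xyz":[-254,23,20],"twist":0.614,"jaw":0.2},{"xyz":[-254,23,20],"twist":0.614,"jaw":0.2},{"xyz":[-254,23,33],"twist":0.614,"jaw":0.2},{"xyz":[-254,23,33],"twist":0.614,"jaw":0.2}]'

```text
time: 1.35
ee_pos: [0.5173, 0.0835, 0.2133]
tcp_rot: [-179.8, 0.1, 85.1]
wrist_force: [-0.8, -0.7, 0.2]
opening: 0.0509
grasp_force: 0.0
```

```bash
python3 -c "
from h import *
go(.5166,.0821,.173,85)"
```

```text
shift [-1.5 -0.6 40.3] twist 0.002 | at [0.5173 0.0835 0.2133] [-1.7985e+02  5.0000e-02  8.5110e+01] F [-0.8 -0.7  0.2] op 0.0509 t 1.35 q6 104.0
```

Request:
apply_moves --motion '[{"xyz":[0,0,25],"jaw":0.2},{"xyz":[0,0,40],"jaw":0.2},{"xyz":[0,0,40],"jaw":-0.8},{"xyz":[0,0,40],"jaw":-0.8},{"xyz":[0,0,40],"jaw":-0.8}]' --grip_force 20

```text
validation failed for argument at $.mo...
```

```bash
python3 -c "
from h import *
o=sensors.get_obs();print(o['grasp_force'])
go(.6446-.005*.996,.0710+.005*.087,.173,85)"
```

```text
0.0
shift [ -1.6 122.9  40.3] twist 0.002 | at [0.5173 0.0835 0.2133] [-1.7985e+02  5.0000e-02  8.5110e+01] F [-0.8 -0.7  0.2] op 0.0509 t 1.35 q6 104.0
```

Request:
apply_moves --motion '[{"xyz":[0,0,25],"twist":0,"jaw":0.2},{"xyz":[0,0,40],"twist":0,"jaw":0.2},{"xyz":[0,0,40],"twist":0,"jaw":-0.8},{"xyz":[0,0,40],"twist":0,"jaw":-0.8},{"xyz":[0,0,40],"twist":0,"jaw":-0.8}]' --grip_force 20

```text
time: 1.98
ee_pos: [0.5166, 0.0863, 0.1763]
tcp_rot: [179.9, -0.1, 85.3]
wrist_force: [-1.6, 2.8, 3.0]
opening: 0.0137
grasp_force: 24.9
```

```bash
python3 -c "
from h import *
o=sensors.get_obs();print(o['grasp_force'])
go(.6446-.005*.996,.0710+.005*.087,.173,85)"
```

```text
24.92517203092575
shift [ -4.8 123.9   3.3] twist 0.006 | at [0.5166 0.0863 0.1763] [ 1.7994e+02 -5.0000e-02  8.5330e+01] F [-1.6  2.8  3. ] op 0.0137 t 1.975 q6 104.0
```

Request:
apply_moves --motion '[{"xyz":[0,30,0],"twist":0,"jaw":-0.8},{"xyz":[0,60,0],"twist":0,"jaw":-0.8},{"xyz":[0,90,0],"twist":0,"jaw":-0.8},{"xyz":[0,115,0],"twist":0,"jaw":-0.8},{"xyz":[0,115,0],"twist":0,"jaw":-0.8}]'

```text
time: 2.6
ee_pos: [0.6332, 0.0762, 0.1764]
tcp_rot: [179.8, -0.0, 85.3]
wrist_force: [2.1, -0.6, 3.6]
opening: 0.0132
grasp_force: 25.2
```

```bash
python3 -c "
from h import *
o=sensors.get_obs();print(o['grasp_force'])
go(.6446-.005*.996,.0710+.005*.087,.173,85)"
```

```text
25.19198566675186
shift [-4.2  6.8  3.4] twist 0.005 | at [0.6332 0.0762 0.1764] [ 1.7982e+02 -2.0000e-02  8.5270e+01] F [ 2.1 -0.6  3.6] op 0.0132 t 2.6 q6 102.0
```

Request:
apply_moves --motion '[{"xyz":[0,4,0],"twist":0,"jaw":-0.8},{"xyz":[0,8,0],"twist":0,"jaw":-0.8},{"xyz":[0,10,0],"twist":0,"jaw":-0.8},{"xyz":[0,10,0],"twist":0,"jaw":-0.8}]'

```text
time: 3.1
ee_pos: [0.6379, 0.0758, 0.1763]
tcp_rot: [-179.7, 0.0, 85.3]
wrist_force: [-19.3, 0.2, 11.2]
opening: 0.0133
grasp_force: 26.4
```

```bash
python3 -c "
from h import *
go(.6446-.005*.996,.0710+.005*.087,.173,85)"
```

```text
shift [-4.2  2.1  3.3] twist 0.006 | at [0.6379 0.0758 0.1763] [-1.7968e+02  1.0000e-02  8.5330e+01] F [-19.3   0.2  11.2] op 0.0133 t 3.1 q6 101.0
```

Request:
apply_moves --motion '[{"xyz":[0,-5,0],"twist":0,"jaw":0.1},{"xyz":[0,-5,0],"twist":0,"jaw":0.1},{"xyz":[0,-5,-40],"twist":0,"jaw":0.1},{"xyz":[60,-40,-85],"twist":0,"jaw":0.1},{"xyz":[110,-80,-85],"twist":0,"jaw":0.1}]'

```text
time: 3.72
ee_pos: [0.5809, 0.1763, 0.2599]
tcp_rot: [179.8, -0.1, 85.2]
wrist_force: [0.3, 0.3, 0.2]
opening: 0.0473
grasp_force: 0.0
```

Request:
apply_moves --motion '[{"xyz":[60,-20,0],"twist":0,"jaw":0.1},{"xyz":[60,-20,0],"twist":0,"jaw":0.1}]'

```text
time: 3.98
ee_pos: [0.5642, 0.2408, 0.2578]
tcp_rot: [180.0, -0.0, 85.6]
wrist_force: [0.8, -0.5, -0.4]
opening: 0.0472
grasp_force: 0.0
```

```bash
python3 - <<'E'
from blue import *
go(.545,.08,.26,85)
for n in('top','scene'):
    im,d,K,R,t=cam(n); save(n+'1.png',im); np.savez(n+'1.npz',im=im,d=d,K=K,R=R,t=t)
    P=cloud(d,K,R,t); print(n,ring(im,P,d,(.545,.08),.03,.138,0))
E
```

```text
shift [-161.8   -6.8   -2.2] twist 0.01 | at [0.5642 0.2408 0.2578] [ 1.7998e+02 -4.0000e-02  8.5580e+01] F [ 0.8 -0.5 -0.4] op 0.0472 t 3.975 q6 118.0
top (np.int64(57), array([542.3,  79.5]), 17.1, array([542.8,  79.5], dtype=float32), np.float64(0.1388))
scene (np.int64(59), array([543.7,  79.1]), 18.5, array([546.3,  77.3], dtype=float32), np.float64(0.1359))
```

View pics/top1.png

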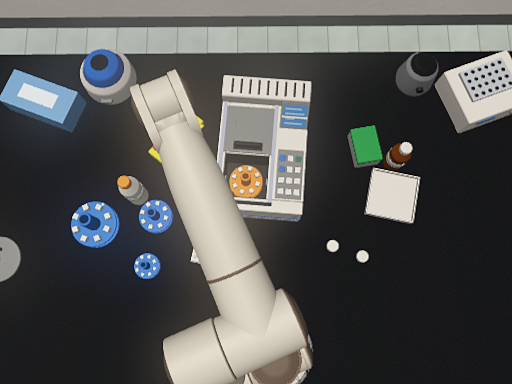

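Request:
apply_moves --motion '[{"xyz":[-81,-4,0],"twist":0.01,"jaw":0.2},{"xyz":[-162,-8,0],"twist":0.01,"jaw":0.2},{"xyz":[-162,-8,0],"twist":0.01,"jaw":0.2},{"xyz":[-162,-8,40],"twist":0.01,"jaw":0.2},{"xyz":[-162,-8,40],"twist":0.01,"jaw":0.2}]'

```text
time: 4.7
ee_pos: [0.5431, 0.0743, 0.2152]
tcp_rot: [-179.7, 0.1, 84.6]
wrist_force: [-0.1, 0.7, 0.1]
opening: 0.0515
grasp_force: 0.0
```

```bash
python3 -c "
from h import *
go(.5432,.0795,.121,85)"
```

```text
shift [ 5.2 -0.4 94.2] twist -0.007 | at [0.5431 0.0743 0.2152] [-1.7975e+02  7.0000e-02  8.4570e+01] F [-0.1  0.7  0.1] op 0.0515 t 4.7 q6 103.0
```

Request:
apply_moves --motion '[{"xyz":[0,0,30],"twist":0,"jaw":0.2},{"xyz":[0,0,30],"twist":0,"jaw":0.2},{"xyz":[0,0,30],"twist":0,"jaw":0.2}]'

```text
time: 5.08
ee_pos: [0.5446, 0.0763, 0.1894]
tcp_rot: [179.9, -0.0, 84.7]
wrist_force: [-0.1, -0.3, 0.4]
opening: 0.0511
grasp_force: 0.0
```

```bash
python3 -c "
from h import *
go(.5432,.0795,.121,85)"
```

```text
shift [ 3.1 -1.7 68.4] twist -0.005 | at [0.5446 0.0763 0.1894] [ 1.7993e+02 -1.0000e-02  8.4730e+01] F [-0.1 -0.3  0.4] op 0.0511 t 5.075 q6 103.0
```

Request:
apply_moves --motion '[{"xyz":[3,-1,35],"twist":0,"jaw":0.2},{"xyz":[3,-1,68],"twist":0,"jaw":0.2},{"xyz":[3,-1,68],"twist":0,"jaw":0.2},{"xyz":[3,-1,68],"twist":0,"jaw":0.2}]'

```text
time: 5.58
ee_pos: [0.5443, 0.0795, 0.122]
tcp_rot: [179.9, -0.0, 84.7]
wrist_force: [0.2, -1.0, 1.1]
opening: 0.0514
grasp_force: 0.0
```

```bash
python3 -c "
from h import *
go(.5432,.0795,.121,85)"
```

```text
shift [-0.1 -1.   1. ] twist -0.005 | at [0.5443 0.0795 0.122 ] [ 1.7987e+02 -3.0000e-02  8.4730e+01] F [ 0.2 -1.   1.1] op 0.0514 t 5.575 q6 104.0
```

Request:
apply_moves --motion '[{"xyz":[0,0,0],"twist":0,"jaw":-0.5},{"xyz":[0,0,0],"twist":0,"jaw":-0.5},{"xyz":[0,0,0],"twist":0,"jaw":-0.5},{"xyz":[0,0,0],"twist":0,"jaw":-0.5}]' --grip_force 60

```text
time: 6.08
ee_pos: [0.5442, 0.0794, 0.1217]
tcp_rot: [179.8, -0.0, 84.7]
wrist_force: [-1.1, 0.5, 5.8]
opening: 0.031
grasp_force: 58.8
```

```bash
python3 -c "
from h import *
go(.5432,.0795,.282,85)"
```

```text
shift [  -0.    -1.  -160.3] twist -0.005 | at [0.5442 0.0794 0.1217] [ 1.7984e+02 -4.0000e-02  8.4730e+01] F [-1.1  0.5  5.8] op 0.031 t 6.075 q6 104.0
```

Request:
apply_moves --motion '[{"xyz":[0,0,-15],"twist":0,"jaw":-0.5},{"xyz":[0,0,-45],"twist":0,"jaw":-0.5},{"xyz":[0,0,-80],"twist":0,"jaw":-0.5},{"xyz":[0,0,-120],"twist":0,"jaw":-0.5},{"xyz":[0,0,-155],"twist":0,"jaw":-0.5}]'

```text
time: 6.7
ee_pos: [0.5432, 0.0793, 0.2772]
tcp_rot: [179.9, -0.0, 84.7]
wrist_force: [1.6, 0.1, -3.1]
opening: 0.0309
grasp_force: 60.1
```

```bash
python3 -c "
from h import *
go(.506,-.417,.277,40)"
```

```text
shift [-4.976e+02  8.500e+00  2.000e-01] twist 0.781 | at [0.5432 0.0793 0.2772] [ 1.7994e+02 -1.0000e-02  8.4730e+01] F [ 1.6  0.1 -3.1] op 0.0309 t 6.7 q6 104.0
```

Request:
apply_moves --motion '[{"xyz":[-15,0,0],"twist":0,"jaw":-0.5},{"xyz":[-40,0,0],"twist":0,"jaw":-0.5},{"xyz":[-75,1,0],"twist":0,"jaw":-0.5},{"xyz":[-115,2,0],"twist":0,"jaw":-0.5},{"xyz":[-160,3,0],"twist":0,"jaw":-0.5}]'

```text
time: 7.32
ee_pos: [0.5309, -0.0819, 0.2735]
tcp_rot: [-179.9, -0.0, 84.7]
wrist_force: [0.6, -0.7, -3.5]
opening: 0.0309
grasp_force: 60.2
```

Request:
apply_moves --motion '[{"xyz":[-42,1,0],"twist":0,"jaw":-0.5},{"xyz":[-84,2,0],"twist":0,"jaw":-0.5},{"xyz":[-126,3,0],"twist":0,"jaw":-0.5},{"xyz":[-166,4,0],"twist":0,"jaw":-0.5},{"xyz":[-200,5,0],"twist":0,"jaw":-0.5}]'

```text
time: 7.95
ee_pos: [0.5172, -0.2819, 0.2733]
tcp_rot: [-179.9, -0.0, 84.7]
wrist_force: [0.8, 0.9, -3.5]
opening: 0.0312
grasp_force: 60.2
```

Request:
apply_moves --motion '[{"xyz":[-35,0,0],"twist":0,"jaw":-0.5},{"xyz":[-70,0,0],"twist":0,"jaw":-0.5},{"xyz":[-100,1,0],"twist":0,"jaw":-0.5},{"xyz":[-122,1,0],"twist":0,"jaw":-0.5},{"xyz":[-137,1,0],"twist":0,"jaw":-0.5}]'

```text
time: 8.57
ee_pos: [0.5057, -0.4177, 0.2733]
tcp_rot: [-179.9, -0.1, 84.7]
wrist_force: [1.3, 0.8, -3.6]
opening: 0.031
grasp_force: 60.2
```

```bash
python3 -c "
from h import *
go(.506,-.417,.1,85)"
```

```text
shift [  0.7   0.2 173.3] twist -0.006 | at [ 0.5057 -0.4177  0.2733] [-1.7989e+02 -7.0000e-02  8.4660e+01] F [ 1.3  0.8 -3.6] op 0.031 t 8.575 q6 56.0
```

Request:
apply_moves --motion '[{"xyz":[0,0,25],"twist":0,"jaw":-0.5},{"xyz":[0,0,65],"twist":0,"jaw":-0.5},{"xyz":[0,0,105],"twist":0,"jaw":-0.5},{"xyz":[0,0,140],"twist":0,"jaw":-0.5},{"xyz":[0,0,165],"twist":0,"jaw":-0.5}]'

```text
time: 9.2
ee_pos: [0.5057, -0.4158, 0.1072]
tcp_rot: [-179.9, -0.1, 84.7]
wrist_force: [-0.7, -0.7, -3.0]
opening: 0.0306
grasp_force: 60.3
```

Request:
apply_moves --motion '[{"xyz":[0,0,6],"twist":0,"jaw":-0.5},{"xyz":[0,0,12],"twist":0,"jaw":-0.5},{"xyz":[0,0,15],"twist":0,"jaw":-0.5},{"xyz":[0,0,18],"twist":0,"jaw":-0.5},{"xyz":[0,0,18],"twist":0,"jaw":-0.5}]'

```text
time: 9.82
ee_pos: [0.5067, -0.4165, 0.0919]
tcp_rot: [180.0, 0.0, 84.7]
wrist_force: [-0.4, 0.4, -3.9]
opening: 0.0309
grasp_force: 60.3
```

Request:
apply_moves --motion '[{"xyz":[0,0,2],"twist":0,"jaw":-0.5},{"xyz":[0,0,3],"twist":0,"jaw":-0.5},{"xyz":[0,0,4],"twist":0,"jaw":-0.5},{"xyz":[0,0,4],"twist":0,"jaw":-0.5}]'

```text
time: 10.32
ee_pos: [0.5067, -0.4163, 0.0876]
tcp_rot: [-180.0, -0.0, 84.7]
wrist_force: [-0.1, -0.9, -3.3]
opening: 0.0311
grasp_force: 60.3
```

Request:
apply_moves --motion '[{"xyz":[0,0,1],"twist":0,"jaw":-0.5},{"xyz":[0,0,2],"twist":0,"jaw":-0.5},{"xyz":[0,0,2],"twist":0,"jaw":-0.5}]'

```text
time: 10.7
ee_pos: [0.5067, -0.4165, 0.0861]
tcp_rot: [180.0, 0.0, 84.7]
wrist_force: [-2.0, -0.0, 0.7]
opening: 0.031
grasp_force: 60.5
```

Request:
apply_moves --motion '[{"xyz":[0,0,0.5],"twist":0,"jaw":-0.5},{"xyz":[0,0,0.5],"twist":0,"jaw":-0.1},{"xyz":[0,0,0.5],"twist":0,"jaw":0.2},{"xyz":[0,0,0.5],"twist":0,"jaw":0.2},{"xyz":[0,0,0.5],"twist":0,"jaw":0.2}]'

```text
time: 11.32
ee_pos: [0.5068, -0.4164, 0.0852]
tcp_rot: [180.0, -0.0, 84.7]
wrist_force: [0.4, -0.1, 0.6]
opening: 0.0513
grasp_force: 0.0
```

Request:
apply_moves --motion '[{"xyz":[0,0,-30],"twist":0,"jaw":0.2},{"xyz":[0,0,-70],"twist":0,"jaw":0.2},{"xyz":[0,0,-130],"twist":0,"jaw":0.2},{"xyz":[0,0,-190],"twist":0,"jaw":0.2},{"xyz":[60,0,-190],"twist":0,"jaw":0.2}]'

```text
time: 11.95
ee_pos: [0.5144, -0.3602, 0.2816]
tcp_rot: [179.4, 0.4, 84.5]
wrist_force: [1.3, -0.4, -0.9]
opening: 0.0516
grasp_force: 0.0
```

```bash
python3 - <<'E'
from blue import *
go(.438,.3805,.26,85)
im,d,K,R,t=cam('scene'); P=cloud(d,K,R,t); print(ring(im,P,d,(.506,-.417),.04,.100,0)); save('s2.png',im)
z=np.load('top1.npz'); im,d,K,R,t=[z[k] for k in('im','d','K','R','t')]
P=cloud(d,K,R,t);print(ring(im,P,d,(.438,.381),.03,.098,0))
m=(np.hypot(P[...,0]-.438,P[...,1]-.381)<.065)&(d>0)&(P[...,2]>.018)&(P[...,2]<.056);print(cv2.minEnclosingCircle((P[m][:,:2]*1000).astype(np.float32)))
E
```

```text
shift [ 729.9 -147.    21.6] twist -0.009 | at [ 0.5144 -0.3602  0.2816] [179.42   0.36  84.5 ] F [ 1.3 -0.4 -0.9] op 0.0516 t 11.95 q6 61.0
(np.int64(87), array([ 506.8, -417.2]), 18.7, array([ 510.3, -417.6], dtype=float32), np.float64(0.0993))
(np.int64(53), array([437.5, 380.9]), 15.9, array([437.1, 380.8], dtype=float32), np.float64(0.0977))
((438.88720703125, 381.4118957519531), 55.76316833496094)
```

View pics/s2.png

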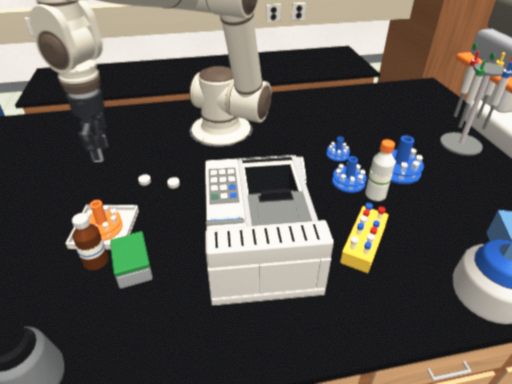

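Request:
apply_moves --motion '[{"xyz":[62,-12,0],"twist":0,"jaw":0.2},{"xyz":[123,-24,0],"twist":0,"jaw":0.2},{"xyz":[184,-36,0],"twist":0,"jaw":0.2},{"xyz":[245,-49,0],"twist":0,"jaw":0.2},{"xyz":[300,-60,0],"twist":0,"jaw":0.2}]'

```text
time: 12.62
ee_pos: [0.4793, -0.0504, 0.2753]
tcp_rot: [180.0, -0.0, 84.7]
wrist_force: [0.6, 0.7, 0.5]
opening: 0.0506
grasp_force: 0.0
```

Request:
apply_moves --motion '[{"xyz":[62,-12,0],"twist":0,"jaw":0.2},{"xyz":[123,-24,0],"twist":0,"jaw":0.2},{"xyz":[184,-36,0],"twist":0,"jaw":0.2},{"xyz":[245,-49,0],"twist":0,"jaw":0.2},{"xyz":[300,-60,0],"twist":0,"jaw":0.2}]'

```text
time: 13.25
ee_pos: [0.447, 0.254, 0.2752]
tcp_rot: [180.0, -0.0, 84.8]
wrist_force: [2.0, -0.5, -0.6]
opening: 0.0511
grasp_force: 0.0
```

```bash
python3 -c "
from h import *
go(.4385,.381,.22,85)"
```

```text
shift [125.7 -20.1  55.2] twist -0.004 | at [0.447  0.254  0.2752] [ 1.7998e+02 -1.0000e-02  8.4770e+01] F [ 2.  -0.5 -0.6] op 0.0511 t 13.25 q6 125.0
```

Request:
apply_moves --motion '[{"xyz":[60,-10,0],"twist":0,"jaw":0.2},{"xyz":[110,-18,0],"twist":0,"jaw":0.2},{"xyz":[125,-20,20],"twist":0,"jaw":0.2},{"xyz":[125,-20,50],"twist":0,"jaw":0.2},{"xyz":[125,-20,50],"twist":0,"jaw":0.2}]'

```text
time: 13.88
ee_pos: [0.4385, 0.3777, 0.2229]
tcp_rot: [-179.8, 0.2, 84.8]
wrist_force: [-0.4, 0.7, 0.8]
opening: 0.0515
grasp_force: 0.0
```

```bash
python3 -c "
from h import *
go(.4385,.381,.082,85)"
```

```text
shift [  3.2  -0.3 140.9] twist -0.004 | at [0.4385 0.3777 0.2229] [-179.83    0.18   84.76] F [-0.4  0.7  0.8] op 0.0515 t 13.875 q6 136.0
```

Request:
apply_moves --motion '[{"xyz":[2,0,45],"twist":0,"jaw":0.2},{"xyz":[2,0,85],"twist":0,"jaw":0.2},{"xyz":[2,0,110],"twist":0,"jaw":0.2},{"xyz":[2,0,110],"twist":0,"jaw":0.2},{"xyz":[2,0,110],"twist":0,"jaw":0.2}]'

```text
time: 14.5
ee_pos: [0.4403, 0.3805, 0.1174]
tcp_rot: [179.9, -0.1, 84.7]
wrist_force: [0.1, 0.8, 0.5]
opening: 0.0512
grasp_force: 0.0
```

```bash
python3 -c "
from h import *
go(.4385,.381,.082,85)"
```

```text
shift [ 0.3 -1.8 35.4] twist -0.005 | at [0.4403 0.3805 0.1174] [ 1.799e+02 -1.000e-01  8.471e+01] F [0.1 0.8 0.5] op 0.0512 t 14.5 q6 136.0
```

Request:
apply_moves --motion '[{"xyz":[0,-1.5,20],"twist":0,"jaw":0.2},{"xyz":[0,-1.5,35],"twist":0,"jaw":0.2},{"xyz":[0,-1.5,35],"twist":0,"jaw":0.2},{"xyz":[0,-1.5,35],"twist":0,"jaw":-0.1}]'

```text
time: 15.0
ee_pos: [0.4384, 0.3805, 0.0811]
tcp_rot: [180.0, -0.0, 84.7]
wrist_force: [0.5, -0.6, 0.5]
opening: 0.0387
grasp_force: 0.0
```

Request:
apply_moves --motion '[{"xyz":[0,0,0],"twist":0,"jaw":-0.5},{"xyz":[0,0,0],"twist":0,"jaw":-0.5},{"xyz":[0,0,0],"twist":0,"jaw":-0.5},{"xyz":[0,0,0],"twist":0,"jaw":-0.5}]'

```text
time: 15.5
ee_pos: [0.4385, 0.3806, 0.0814]
tcp_rot: [179.9, -0.1, 84.7]
wrist_force: [-1.4, 0.4, 6.8]
opening: 0.0304
grasp_force: 59.7
```

Request:
apply_moves --motion '[{"xyz":[0,0,-10],"twist":0,"jaw":-0.5},{"xyz":[0,0,-40],"twist":0,"jaw":-0.5},{"xyz":[0,0,-85],"twist":0,"jaw":-0.5},{"xyz":[0,0,-130],"twist":0,"jaw":-0.5},{"xyz":[0,0,-175],"twist":0,"jaw":-0.5}]'

```text
time: 16.12
ee_pos: [0.4378, 0.38, 0.2569]
tcp_rot: [-180.0, 0.0, 84.7]
wrist_force: [0.5, 1.2, -2.1]
opening: 0.0303
grasp_force: 59.9
```

```bash
python3 -c "
from h import *
go(.5440,.0795,.28,85)"
```

```text
shift [-289.5  133.3  -23.1] twist -0.005 | at [0.4378 0.38   0.2569] [-1.7999e+02  1.0000e-02  8.4730e+01] F [ 0.5  1.2 -2.1] op 0.0303 t 16.125 q6 136.0
```

Request:
apply_moves --motion '[{"xyz":[-14,6,-8],"twist":0,"jaw":-0.5},{"xyz":[-40,18,-20],"twist":0,"jaw":-0.5},{"xyz":[-78,36,-23],"twist":0,"jaw":-0.5},{"xyz":[-118,54,-23],"twist":0,"jaw":-0.5},{"xyz":[-156,72,-23],"twist":0,"jaw":-0.5}]'

```text
time: 16.75
ee_pos: [0.4955, 0.2163, 0.2769]
tcp_rot: [-179.9, 0.1, 84.7]
wrist_force: [1.1, 0.5, -3.1]
opening: 0.0306
grasp_force: 59.9
```

Request:
apply_moves --motion '[{"xyz":[-38,18,0],"twist":0,"jaw":-0.5},{"xyz":[-74,34,0],"twist":0,"jaw":-0.5},{"xyz":[-105,48,0],"twist":0,"jaw":-0.5},{"xyz":[-125,57,0],"twist":0,"jaw":-0.5},{"xyz":[-133,61,0],"twist":0,"jaw":-0.5}]'

```text
time: 17.38
ee_pos: [0.5438, 0.0787, 0.277]
tcp_rot: [-179.9, 0.0, 84.6]
wrist_force: [-0.7, -0.2, -2.9]
opening: 0.0307
grasp_force: 59.9
```

Request:
apply_moves --motion '[{"xyz":[0,0,0],"twist":0,"jaw":-0.5},{"xyz":[0,0,0],"twist":0,"jaw":-0.5}]'

```text
time: 17.62
ee_pos: [0.5437, 0.0809, 0.278]
tcp_rot: [-180.0, -0.0, 84.8]
wrist_force: [0.8, 0.8, -1.3]
opening: 0.0307
grasp_force: 59.9
```

```bash
python3 - <<'E'
from blue import *
go(.5440,.0795,.28,85)
im,d,K,R,t=cam('scene'); P=cloud(d,K,R,t); save('s3.png',im)
hsv=cv2.cvtColor(im,cv2.COLOR_RGB2HSV)
D=np.hypot(P[...,0]-.544,P[...,1]-.0795)
m=(d>0)&(D<.075)&(P[...,2]>.185)&(P[...,2]<.255)
q=P[m]; print('rack',m.sum(),cv2.minEnclosingCircle((q[:,:2]*1000).astype(np.float32)),np.percentile(q[:,2],[1,99]))
m=(d>0)&(D<.03)&(P[...,2]<.1)&(P[...,2]>.03);q=P[m];print('spindle?',m.sum(), q.mean(0) if m.sum() else '')
im,d,K,R,t=cam('top'); save('t3.png',im)
E
```

```text
shift [-1.4  0.4 -2. ] twist -0.004 | at [0.5437 0.0809 0.278 ] [-179.97   -0.     84.77] F [ 0.8  0.8 -1.3] op 0.0307 t 17.625 q6 104.0
rack 1038 ((546.3917236328125, 80.25963592529297), 55.12386703491211) [0.19759959 0.25182238]
spindle? 0
```

View pics/s3.png

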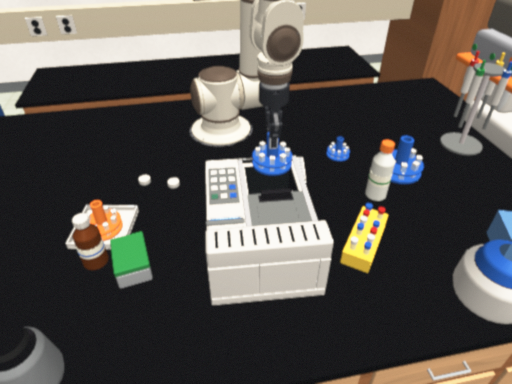

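Request:
apply_moves --motion '[{"xyz":[-1.2,0,15],"twist":0,"jaw":-0.5},{"xyz":[-1.2,0,40],"twist":0,"jaw":-0.5},{"xyz":[-1.2,0,70],"twist":0,"jaw":-0.5},{"xyz":[-1.2,0,92],"twist":0,"jaw":-0.5},{"xyz":[-1.2,0,98],"twist":0,"jaw":-0.5}]'

```text
time: 18.35
ee_pos: [0.5431, 0.0795, 0.1789]
tcp_rot: [-179.9, 0.0, 84.8]
wrist_force: [0.6, 0.2, -2.6]
opening: 0.0305
grasp_force: 59.9
```

Request:
apply_moves --motion '[{"xyz":[0,0,0],"twist":0,"jaw":-0.5},{"xyz":[0,0,0],"twist":0,"jaw":-0.5}]'

```text
time: 18.6
ee_pos: [0.5443, 0.0793, 0.1814]
tcp_rot: [179.9, -0.0, 84.7]
wrist_force: [0.8, -0.6, -1.2]
opening: 0.0304
grasp_force: 59.9
```

```bash
python3 -c "
from h import *
go(.5440,.0795,.165,85)"
```

```text
shift [ 0.2 -0.3 16.4] twist -0.005 | at [0.5443 0.0793 0.1814] [ 1.7991e+02 -2.0000e-02  8.4740e+01] F [ 0.8 -0.6 -1.2] op 0.0304 t 18.6 q6 104.0
```

Now slowly over the cone, watching the force.

Request:
apply_moves --motion '[{"xyz":[0,0,4],"twist":0,"jaw":-0.5},{"xyz":[0,0,8],"twist":0,"jaw":-0.5},{"xyz":[0,0,11],"twist":0,"jaw":-0.5},{"xyz":[0,0,14],"twist":0,"jaw":-0.5},{"xyz":[0,0,14],"twist":0,"jaw":-0.5}]'

```text
time: 19.23
ee_pos: [0.5437, 0.0791, 0.1659]
tcp_rot: [-180.0, 0.0, 84.7]
wrist_force: [-1.0, 0.7, -2.2]
opening: 0.0307
grasp_force: 60.0
```

Request:
apply_moves --motion '[{"xyz":[0,0,3],"twist":0,"jaw":-0.5},{"xyz":[0,0,6],"twist":0,"jaw":-0.5},{"xyz":[0,0,8],"twist":0,"jaw":-0.5},{"xyz":[0,0,8],"twist":0,"jaw":-0.5}]'

```text
time: 19.73
ee_pos: [0.5438, 0.0791, 0.158]
tcp_rot: [-180.0, 0.0, 84.7]
wrist_force: [0.7, 0.2, -1.7]
opening: 0.0305
grasp_force: 60.0
```

Request:
apply_moves --motion '[{"xyz":[0,0,6],"twist":0,"jaw":-0.5},{"xyz":[0,0,12],"twist":0,"jaw":-0.5},{"xyz":[0,0,18],"twist":0,"jaw":-0.5},{"xyz":[0,0,24],"twist":0,"jaw":-0.5},{"xyz":[0,0,28],"twist":0,"jaw":-0.5}]'

```text
time: 20.35
ee_pos: [0.5438, 0.0791, 0.1297]
tcp_rot: [-180.0, 0.0, 84.7]
wrist_force: [0.7, 0.7, -2.3]
opening: 0.03
grasp_force: 60.0
```

Request:
apply_moves --motion '[{"xyz":[0,0,2],"twist":0,"jaw":-0.5},{"xyz":[0,0,4],"twist":0,"jaw":-0.5},{"xyz":[0,0,5],"twist":0,"jaw":-0.5},{"xyz":[0,0,5],"twist":0,"jaw":-0.5}]'

```text
time: 20.85
ee_pos: [0.5439, 0.0791, 0.1252]
tcp_rot: [180.0, -0.0, 84.7]
wrist_force: [0.4, 0.7, -1.7]
opening: 0.0304
grasp_force: 60.0
```

Request:
apply_moves --motion '[{"xyz":[0,0,1.5],"twist":0,"jaw":-0.5},{"xyz":[0,0,3],"twist":0,"jaw":-0.5},{"xyz":[0,0,3],"twist":0,"jaw":-0.5}]'

```text
time: 21.22
ee_pos: [0.5438, 0.0791, 0.122]
tcp_rot: [-180.0, 0.0, 84.7]
wrist_force: [0.9, -0.2, -2.5]
opening: 0.0305
grasp_force: 60.0
```

Request:
apply_moves --motion '[{"xyz":[0,0,1],"twist":0,"jaw":-0.5},{"xyz":[0,0,1],"twist":0,"jaw":-0.5}]'

```text
time: 21.48
ee_pos: [0.5439, 0.0791, 0.1214]
tcp_rot: [180.0, -0.0, 84.7]
wrist_force: [-1.4, -0.3, -0.6]
opening: 0.0304
grasp_force: 60.1
```

Touching down; one more millimetre, release, then check.

Request:
apply_moves --motion '[{"xyz":[0,0,1],"twist":0,"jaw":-0.5},{"xyz":[0,0,1],"twist":0,"jaw":-0.5},{"xyz":[0,0,1],"twist":0,"jaw":-0.1},{"xyz":[0,0,1],"twist":0,"jaw":0.2},{"xyz":[0,0,1],"twist":0,"jaw":0.2}]'

```text
time: 22.1
ee_pos: [0.5439, 0.0791, 0.1201]
tcp_rot: [-180.0, -0.0, 84.7]
wrist_force: [0.1, -0.6, 0.6]
opening: 0.0511
grasp_force: 0.0
```

Request:
apply_moves --motion '[{"xyz":[0,0,-20],"twist":0,"jaw":0.2},{"xyz":[0,0,-50],"twist":0,"jaw":0.2},{"xyz":[0,0,-100],"twist":0,"jaw":0.2},{"xyz":[60,0,-120],"twist":0,"jaw":0.2},{"xyz":[110,0,-120],"twist":0,"jaw":0.2}]'

```text
time: 22.72
ee_pos: [0.5548, 0.19, 0.2425]
tcp_rot: [179.8, -0.1, 84.7]
wrist_force: [0.5, -0.0, -0.7]
opening: 0.0516
grasp_force: 0.0
```

Request:
apply_moves --motion '[{"xyz":[60,0,0],"twist":0,"jaw":0.2},{"xyz":[60,0,0],"twist":0,"jaw":0.2}]'

```text
time: 22.98
ee_pos: [0.5592, 0.252, 0.239]
tcp_rot: [-179.9, 0.0, 85.0]
wrist_force: [0.4, 0.1, 0.0]
opening: 0.0512
grasp_force: 0.0
```

```bash
python3 - <<'E'
from blue import *
for n in('top','scene'):
    im,d,K,R,t=cam(n); P=cloud(d,K,R,t); save(n+'4.png',im); print(n,ring(im,P,d,(.545,.08),.03,.138,0),'orange',ring(im,P,d,(.506,-.417),.03,.1,0))
    m=(d>0)&(P[...,2]>.165)&(P[...,2]<.185)&(np.hypot(P[...,0]-.638,P[...,1]-.0715)<.05); print('bar',P[m].mean(0).round(4))
# bar centre expected, behind-bar grip
go(.638,.0715,.235,85)
E
```

```text
top (np.int64(55), array([544. ,  80.3]), 16.1, array([543.9,  81.1], dtype=float32), np.float64(0.1386)) orange (np.int64(58), array([ 507.1, -414.4]), 16.3, array([ 506.3, -414.3], dtype=float32), np.float64(0.1007))
bar [0.6361 0.0712 0.1766]
scene (np.int64(61), array([544.4,  78.3]), 17.1, array([547.5,  77.4], dtype=float32), np.float64(0.1353)) orange (np.int64(86), array([ 508.4, -418.4]), 17.6, array([ 509.5, -417.1], dtype=float32), np.float64(0.0994))
bar [0.6417 0.0685 0.1737]
shift [-169.5   94.4    4.7] twist -0.003 | at [0.5593 0.2488 0.2397] [-1.7996e+02  4.0000e-02  8.4810e+01] F [-0.6  0.1 -0.5] op 0.0515 t 23.075 q6 119.0
```

Request:
apply_moves --motion '[{"xyz":[-50,28,0],"twist":0,"jaw":0.2},{"xyz":[-100,56,0],"twist":0,"jaw":0.2},{"xyz":[-150,84,0],"twist":0,"jaw":0.2},{"xyz":[-169,94,0],"twist":0,"jaw":0.2},{"xyz":[-169,94,0],"twist":0,"jaw":0.2}]'

```text
time: 23.7
ee_pos: [0.6377, 0.0692, 0.2402]
tcp_rot: [-180.0, 0.0, 84.5]
wrist_force: [-0.1, 1.1, -0.4]
opening: 0.0514
grasp_force: 0.0
```

```bash
python3 -c "
from h import *
go(.638,.0715,.177,85)"
```

```text
shift [ 2.3  0.1 63.2] twist -0.008 | at [0.6377 0.0692 0.2402] [-179.99    0.     84.53] F [-0.1  1.1 -0.4] op 0.0514 t 23.7 q6 102.0
```

Request:
apply_moves --motion '[{"xyz":[1,0,30],"twist":0,"jaw":0.2},{"xyz":[1,0,55],"twist":0,"jaw":0.2},{"xyz":[1,0,63],"twist":0,"jaw":0.2},{"xyz":[1,0,63],"twist":0,"jaw":-0.3},{"xyz":[1,0,63],"twist":0,"jaw":-0.8}]' --grip_force 20

```text
time: 24.32
ee_pos: [0.638, 0.0728, 0.1786]
tcp_rot: [179.9, -0.0, 84.7]
wrist_force: [0.2, 0.0, -0.7]
opening: 0.0157
grasp_force: 0.0
```

Request:
apply_moves --motion '[{"xyz":[0,0,0],"twist":0,"jaw":-0.8},{"xyz":[0,0,0],"twist":0,"jaw":-0.8},{"xyz":[0,0,0],"twist":0,"jaw":-0.8}]'

```text
time: 24.7
ee_pos: [0.6374, 0.0728, 0.1787]
tcp_rot: [180.0, -0.0, 84.8]
wrist_force: [-5.4, 2.1, 4.2]
opening: 0.0135
grasp_force: 23.8
```

```bash
python3 -c "
from h import *
o=sensors.get_obs();p=o['ee_pos']
go(p[0]-.150*.9963,p[1]+.150*.0863,p[2],85)"
```

```text
shift [  -0.8 -150.    -0. ] twist -0.004 | at [0.6374 0.0728 0.1787] [ 1.7996e+02 -5.0000e-02  8.4750e+01] F [-5.4  2.1  4.2] op 0.0135 t 24.7 q6 102.0
```

Request:
apply_moves --motion '[{"xyz":[0,-20,0],"twist":0,"jaw":-0.8},{"xyz":[0,-50,0],"twist":0,"jaw":-0.8},{"xyz":[0,-85,0],"twist":0,"jaw":-0.8},{"xyz":[0,-115,0],"twist":0,"jaw":-0.8},{"xyz":[0,-138,0],"twist":0,"jaw":-0.8}]'

```text
time: 25.32
ee_pos: [0.5002, 0.0849, 0.1787]
tcp_rot: [179.8, 0.0, 84.7]
wrist_force: [2.8, -2.8, 3.3]
opening: 0.0133
grasp_force: 23.9
```

Request:
apply_moves --motion '[{"xyz":[0,-5,0],"twist":0,"jaw":-0.8},{"xyz":[0,-10,0],"twist":0,"jaw":-0.8},{"xyz":[0,-13,0],"twist":0,"jaw":-0.8},{"xyz":[0,-15,0],"twist":0,"jaw":-0.8},{"xyz":[0,-15,0],"twist":0,"jaw":-0.8}]'

```text
time: 25.95
ee_pos: [0.4878, 0.0859, 0.1786]
tcp_rot: [179.7, 0.0, 84.7]
wrist_force: [7.4, -5.6, 4.3]
opening: 0.0132
grasp_force: 24.0
```

```bash
python3 -c "
from h import *
go(.6379-.150*.9963,.0728+.150*.0863,.178,85)"
```

```text
shift [-0.1  0.6  0.6] twist -0.005 | at [0.4878 0.0859 0.1786] [1.797e+02 3.000e-02 8.469e+01] F [ 7.4 -5.6  4.3] op 0.0132 t 25.95 q6 105.0
```

Request:
apply_moves --motion '[{"xyz":[0,-2,0],"twist":0,"jaw":-0.8},{"xyz":[0,-4,0],"twist":0,"jaw":-0.8},{"xyz":[0,-4,0],"twist":0,"jaw":-0.8}]'

```text
time: 26.32
ee_pos: [0.4875, 0.086, 0.1787]
tcp_rot: [179.3, 0.0, 84.6]
wrist_force: [29.9, -8.2, -4.4]
opening: 0.0136
grasp_force: 24.3
```

Request:
apply_moves --motion '[{"xyz":[0,4,0],"twist":0,"jaw":-0.8},{"xyz":[0,4,0],"twist":0,"jaw":-0.6},{"xyz":[0,4,0],"twist":0,"jaw":0.1},{"xyz":[0,4,0],"twist":0,"jaw":0.1},{"xyz":[0,4,-30],"twist":0,"jaw":0.1}]'

```text
time: 26.95
ee_pos: [0.4842, 0.0865, 0.2055]
tcp_rot: [-179.8, 0.1, 84.7]
wrist_force: [0.3, 0.1, 0.9]
opening: 0.0468
grasp_force: 0.0
```

Request:
apply_moves --motion '[{"xyz":[0,0,-40],"twist":0,"jaw":0.1},{"xyz":[60,0,-60],"twist":0,"jaw":0.1},{"xyz":[120,0,-60],"twist":0,"jaw":0.1},{"xyz":[170,0,-60],"twist":0,"jaw":0.1},{"xyz":[170,0,-60],"twist":0,"jaw":0.1}]'

```text
time: 27.58
ee_pos: [0.5005, 0.2588, 0.266]
tcp_rot: [-179.9, 0.0, 85.0]
wrist_force: [-0.4, -1.2, -0.2]
opening: 0.0468
grasp_force: 0.0
```

```bash
python3 - <<'E'
from blue import *
go(.5,.2,.3,85)
for n in('top','scene'):
    im,d,K,R,t=cam(n); P=cloud(d,K,R,t); save(n+'5.png',im)
    m=(d>0)&(P[...,2]>.168)&(P[...,2]<.185)&(np.hypot(P[...,0]-.488,P[...,1]-.084)<.05); print(n,'bar',m.sum(),P[m].mean(0).round(4))
    print('orange',ring(im,P,d,(.506,-.417),.03,.1,0))
E
```

```text
shift [-58.6   4.7 -34. ] twist -0.001 | at [0.5005 0.2588 0.266 ] [-1.7991e+02  2.0000e-02  8.4950e+01] F [-0.4 -1.2 -0.2] op 0.0468 t 27.575 q6 122.0
top bar 126 [0.4875 0.0837 0.1779]
orange (np.int64(57), array([ 507., -415.]), 17.1, array([ 506.1, -414.3], dtype=float32), np.float64(0.1004))
scene bar 130 [0.4925 0.0817 0.1744]
orange (np.int64(89), array([ 508.7, -419.2]), 17.7, array([ 510. , -417.5], dtype=float32), np.float64(0.0994))
```

View pics/top5.png

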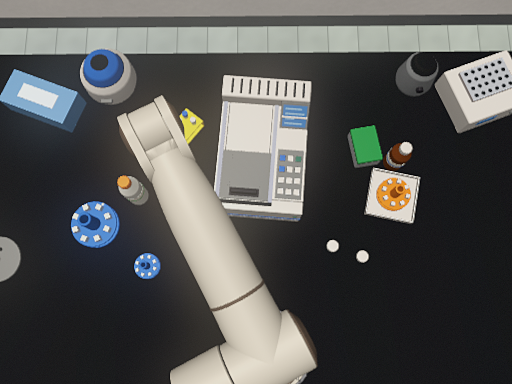

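```bash
python3 -c "
from h import *
print(bot.job_done())"
```

```text
the job is handed in; nothing more can be done
None
```

I finished all the steps and handed the job in at about 28 s, but no verdict came back. By my measurements the orange carousel is upright in the tray, the blue one is fully down on the spindle, and the cover is within about 1 mm of its front stop.

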